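# Open the combination lock of a specimen case and present it

### The arm

A 7-joint arm with a two-finger parallel gripper is mounted at the origin on the work surface. World frame = base frame: x ahead of the robot, y to its left, z up, the work surface at z = 0. Lengths are in m, angles in rad, forces in N, time in s.
With the tool pointing down it reaches from about 0.4 to 0.85 m from the base axis. Payload 4.5 kg.
Tool frame: the origin (TCP) lies where the fingers leave the gripper's body, on its centre line; the fingertips stand 64 mm ahead of it and the grasp point (between the pads) lies 45 mm ahead of it; z points along the fingers, y is the line along which they close (so a half turn about z gives the same grasp; the last joint's range is limited). The gripper opens to 88 mm and grips with 3 to 60 N. Pads are 18 mm wide; open, the fingers measure 123 mm over their backs; the gripper's body (75 mm by 187 mm) begins 45 mm behind the grasp point.
Start: joints at [-1.297, 0.689, -0.195, 1.565, 0.157, 0.902, -0.215], TCP at [0.148, 0.607, 0.303] pointing down, gripper open.
Joint ranges: [-3.01, 3.01], [-0.46, 2.08], [-1.47, 1.51], [0.13, 2.56], [-1, 4.14], [0.04, 2.09], [-2.66, 2.66]. Speed limits (rad/s): [2.57, 2.57, 3.14, 3.14, 3.14, 3.14, 3.14].

### API

Orientations are given as a unit quaternion [x, y, z, w].
In Python, from plant import r gives the robot as it stands.
- The arm moves only by the tool play_rows, never from a script. Its arguments are lists of equal length, an entry for each row: "translation": the shift along the tool's x, y, z in m, a list of three; "delta_rot": the turn, a rotation vector about the tool's x, y, z in degrees, a list of three; "grip": the opening, from -1 (shut) to 1 (fully open). In form: {"translation": [[x, y, z], ...], "delta_rot": [[rx, ry, rz], ...], "grip": [grip, ...]}. A call has 1 to 20 rows; each row shifts and turns the commanded pose from where the row before left it, along the tool's axes as they then stand; what a row does not reach is not made up. A row lasts 1/8 s, in which the tool goes at most 62.5 mm and 10.7 degrees, less where a joint would pass 70% of its speed; a pose out of reach is approached as far as the arm can. A call with a gripper value outside its range is refused whole. The fingers move at their own pace and stop on an object; "squeeze" is the grip in N (left out, the last holds). Time passes only in rows, so rows that do not move let the fingers close. It gives the time, the measured TCP pose, the force, the opening and the grip force at its end, in the units of the state.
- r.get_state(): the state, without advancing time (a new reading comes with each control period).
- r.snapshot(name): name is "scene" or "side" or "wrist"; returns the picture (384x512x3 uint8, blue, green, red); there is no depth.
- r.get_calibration(name): a dict with "intrinsics" (3x3 intrinsics, pixels), "eye" and "rotation" of the camera in the world. Camera axes: x right, y up, looking along -z (the intrinsics and any distortion apply to the point x, -y, -z); pixel columns grow to the right and rows downward; lengths in m; the calibration is good to about 2 mm. The wrist camera is an equidistant fisheye: a pixel r from the principal point sees the ray r / f radians off the axis. A picture is of the moment at which its call begins: read the wrist's pose just before it. get_calibration takes no time and is no camera call; for the wrist camera it gives the pose at the moment of the call.
- r.finish_job(): hands the job in; it is judged then, once.
Trained networks look in the newest picture that a camera, given by its name, has taken for a name from the list of things; names that differ only in an ending like _2 or _b are one class to them, and where a whole thing is asked for, a point or a joint stands for the part that bears it (a point fixed in the world has none). Each returns a list of dicts, best first, with "confidence" (0 to 1); they miss things now and then, are a little off and sometimes report something else, mostly with a low value. They report only what shows in the picture. A call takes as long as a camera call.
- r.look_for(camera, target): "point" ([x, y, z] in m, in world coordinates, good to about 4 mm: the middle of the surface that is visible of it).
- r.silhouettes(camera, target): "pixels" (384x512 bool, what is visible of it).
The state is a dict: "clock": time; "q": joint angles; "qd": joint speeds; "joint_torque": joint torques, N m; "tool_pos": TCP position; "eef_rot": TCP orientation; "contact_force": force on the tool from outside, world axes, zero at the start; "moment": the same for the moment, N m; "opening": opening from 0.0 (shut) to 1.0 (fully open); "finger_force": force on a finger pad.
Only numpy, scipy, OpenCV 4.12 (cv2) and the standard library are available. Lean on these libraries where they do the work, as an engineer would, in place of code of your own. Each camera call takes 0.05 s, during which the arm holds its last target. There are 200 camera calls.

### The job

Turn the padlock's dial, click by click, until its white line stands at the red mark, then pull the shackle fully out and take the lock off the specimen case's staple. Finish while holding the lock still and level, dial up and shackle still out, about 15 cm above the middle of the round blue pad: do not put it down or let go. Leave the bottles, jars, brush and glassware where they are.

Things in the scene. Friction and masses are not known exactly. Their poses are not given: they have to be found in the camera images.
- lock: brass combination padlock lying flat, dial up, in a shallow rest on the case. Body 60 x 56 x 28 mm (its x, y, z), about 0.4 kg in all. Origin: centre of the body's underside, z up; its -x points to the shackle. The rest's black stops reach 7 mm above its underside all round (1.5 mm clearance), so grip the upper 21 mm of its sides, e.g. across y (56 mm)
- dialwheel (a joint): the lock's dial, rad, counter-clockwise positive from above. At value a the white-lined end of its bar points along the lock's -x turned by a about z. 0 or 6.28: white line at the red mark (towards the shackle), the only place (within 0.15) where the shackle can be pulled. Turns -0.6 to 6.9, clicks into a notch every 0.524 (0.1 to 0.25 N m to leave one) and centres there when let go
- dial_grip (a point): centre of the dial's grip bar, on the dial's axis, 42.5 mm above the lock's underside: bar 36 mm long, 12 mm wide, 16 mm tall (8 mm above and below this point), standing on a 42 mm disc. At dial value 0 the bar lies along the lock's x; one end carries a white line
- bow (a joint): the lock's shackle, m: 0 shut, 0.028 fully out (a stop). Slides straight out along the lock's -x with about 2 N of friction and stays where it is left; locked, it gives 1 to 3 mm. Beyond 0.018 its short leg is clear of the staple eye and the lock can be lifted straight up out of its rest
- shackle_bar (a point): middle of the shackle's cross-bar: 10 mm round steel bar along the lock's y, 14 mm above the lock's underside, 75 mm from the lock's centre when shut; moves with the shackle. The U is 50 mm wide outside, its legs 10 mm round; 40 mm are free between cross-bar and lock body, 26 mm between cross-bar and staple eye
- staple (a point): centre of the steel staple eye fixed on the case, round the shackle's short leg, 42 mm from the lock's centre towards the shackle and 20 mm to the lock's -y: a small gate 4 mm thick, 26 mm wide, its top 15 mm above this point. While the shackle is shut it keeps the lock from being taken off
- case: green specimen case with metal corners, fixed to the table, 260 x 270 x 60 mm (x, y, z). Origin: centre of its underside. The lock's underside is 63 mm above the table, its centre 30 mm from the case's centre towards the case's +x, its axes along the case's, shackle to the case's -x
- pad: flat round blue pad with a white ring, 120 mm across, 4 mm thick, fixed on the table: the lock is presented above it. Origin: centre of its underside
- dropper_a: small amber dropper bottle with a black bulb, 28 mm across, 77 mm tall, standing on a far corner of the case's lid (left corner seen from the robot when the case is square to it). Origin: centre of its underside. A bystander
- brush: small brush 160 mm long lying on the case's lid to the right of the lock, handle towards the shackle end. Origin: centre of its underside. A bystander
- jar_a: white screw-top jar, 54 mm across, 65 mm tall. Origin: centre of its underside. A bystander
- jar_b: white screw-top jar with a paper band, 62 mm across, 75 mm tall. Origin: centre of its underside. A bystander
- dropper_b: amber dropper bottle like the other, 28 mm across, 77 mm tall, on the table. Origin: centre of its underside. A bystander
- dish: open glass dish 120 x 160 x 45 mm. Origin: centre of its underside. A bystander
- beaker: clear beaker, 54 mm across, 65 mm tall. Origin: centre of its underside. A bystander

How it is judged:
On the way, in this order (a step that is already met when the one before it is completed fails the run):
1. with the shackle shut, the dial's white line stands at the red mark (within 0.24 rad, its notch) ((value of joint dialwheel between -0.24 and 0.24 rad or value of joint dialwheel between 6.0432 and 6.5232 rad) and value of joint bow below 0.006 m), for 0.2 s.
2. the shackle is pulled out (at least 22 of its 28 mm) while the lock still lies in its rest (value of joint bow above 0.022 m and z of lock in the frame of case below 0.075 m), for 0.1 s.
At the end, for the whole second after the job is handed in: The lock is held by the fingers (over 2 N), touching neither case nor pad, its underside 100 to 210 mm above the pad's underside and its centre within 45 mm of the pad's centre seen from above, dial up within 0.3 rad, slower than 0.03 m/s, with the shackle out by at least 20 mm (value of joint bow above 0.02 m and z of lock in the frame of pad between 0.1 and 0.21 m and horizontal distance between lock and pad below 0.045 m and angle between lock's own z axis and vertical below 0.3 rad and linear speed of lock below 0.03 m/s and contact force between the fingers and lock above 2 N and contact force between lock and case below 0.2 N and contact force between lock and pad below 0.2 N); the arm keeps its last pose, push and grip.
It fails at once if the dropper bottle or brush on the case shifted by more than 30 mm or tipped (distance of any of dropper_a, brush from where it was at the start of the episode above 0.03 m or angle between any of dropper_a, brush's own z axis and vertical above 0.5 rad).
It fails at once if a jar or the other dropper bottle shifted by more than 30 mm or tipped (distance of any of jar_a, jar_b, dropper_b from where it was at the start of the episode above 0.03 m or angle between any of jar_a, jar_b, dropper_b's own z axis and vertical above 0.5 rad).
It fails at once if the dish or beaker shifted by more than 30 mm or tipped (distance of any of dish, beaker from where it was at the start of the episode above 0.03 m or angle between any of dish, beaker's own z axis and vertical above 0.5 rad).
It also fails if it takes over 72 s, if anything falls off the work surface, if the arm or the gripper's body presses on something with over 40 N, if the wrist force passes 120 N, or if a joint passes its speed limit or range.

## Working session

There is one attempt and no reset: what is moved stays moved. The work goes in short steps, Python scripts to look and compute and a tool call to move; the robot and the scene stay as the last step left them, time stands still between calls to the robot, and variables do not carry over. Pictures are saved under pics/ and viewed, at most 10 in all, crops included, and the job is handed in when it is done.

Besides the shell and the picture viewer there is one more tool, called after "Call:" as name(argument=value, ...) on one line, values as JSON. play_rows: Moves the arm, as the interface text tells. Its arguments: {"type":"object","properties":{"translation":{"type":"array","items":{"type":"array","items":{"type":"number"}}},"delta_rot":{"type":"array","items":{"type":"array","items":{"type":"number"}}},"grip":{"type":"array","items":{"type":"number"}},"squeeze":{"type":"number"}},"required":["translation","delta_rot","grip"]}

```bash
mkdir -p pics; ls
python3 - <<'E'
from plant import r
import cv2,numpy as np
s=r.get_state();print({k:np.round(v,3) for k,v in s.items()})
for c in("scene","side"):
    im=r.snapshot(c);cv2.imwrite(f"pics/{c}0.png",im)
    k=r.get_calibration(c);print(c,np.round(k["eye"],3),np.round(k["rotation"],3).tolist(),np.round(k["intrinsics"],1).tolist(),list(k))
    for t in("lock","dial_grip","shackle_bar","staple","case","pad","dropper_a","brush","jar_a","dish","beaker"):
        print(t,[(np.round(d["point"],3).tolist(),round(d["confidence"],2)) for d in r.look_for(c,t)[:3]])
E
```

```text
pics
{'clock': np.float64(0.0), 'q': array([-1.297,  0.69 , -0.194,  1.566,  0.157,  0.902, -0.215]), 'qd': array([ 0.002, -0.001,  0.001,  0.002,  0.001,  0.002, -0.001]), 'joint_torque': array([-0.0000e+00, -5.2755e+01, -1.2670e+00, -1.5342e+01, -5.3000e-02,
        7.0000e-03,  0.0000e+00]), 'tool_pos': array([0.148, 0.607, 0.302]), 'eef_rot': array([ 0.12 ,  0.993, -0.001, -0.   ]), 'contact_force': array([ 0.513, -0.535,  0.004]), 'moment': array([-0.012,  0.028, -0.001]), 'finger_force': np.float64(0.0), 'opening': np.float64(0.998)}
scene [1.067 0.627 0.766] [0.149, 0.401, 0.846, 0.318] [[346.5, 0.0, 256.7], [0.0, 346.5, 194.7], [0.0, 0.0, 1.0]] ['intrinsics', 'eye', 'rotation']
lock [([0.606, 0.084, 0.091], 0.93)]
dial_grip [([0.609, 0.076, 0.097], 0.46)]
shackle_bar [([0.547, 0.102, 0.086], 0.48)]
staple [([0.605, 0.134, 0.058], 0.61), ([0.608, 0.081, 0.093], 0.61)]
case [([0.604, 0.136, 0.066], 0.7), ([0.39, -0.117, 0.037], 0.15)]
pad [([0.512, -0.314, 0.007], 0.87), ([0.603, 0.135, 0.06], 0.33)]
dropper_a [([0.694, 0.143, 0.095], 0.6), ([0.39, -0.116, 0.04], 0.4)]
brush [(
[... 202 characters left out ...]
 [0.404, -0.094, -0.215, 0.884] [[393.5, 0.0, 263.8], [0.0, 393.5, 185.4], [0.0, 0.0, 1.0]] ['intrinsics', 'eye', 'rotation']
lock [([0.59, 0.056, 0.088], 0.68)]
dial_grip [([0.6, 0.066, 0.1], 0.63)]
shackle_bar [([0.686, 0.127, 0.094], 0.63)]
staple [([0.546, 0.028, 0.057], 0.94)]
case [([0.548, 0.029, 0.061], 0.84), ([0.401, 0.446, 0.048], 0.28)]
pad [([0.498, -0.325, 0.003], 0.76)]
dropper_a [([0.38, -0.132, 0.038], 0.71), ([0.687, 0.129, 0.096], 0.63)]
brush [([0.548, 0.09, 0.084], 0.67), ([0.56, -0.034, 0.075], 0.61)]
jar_a [([0.67, -0.17, 0.047], 0.82), ([0.404, 0.446, 0.048], 0.59)]
dish [([0.58, 0.504, 0.02], 0.69)]
beaker [([0.546, 0.026, 0.058], 0.74), ([0.625, -0.44, 0.04], 0.64)]
```

View pictures.

View pics/scene0.png

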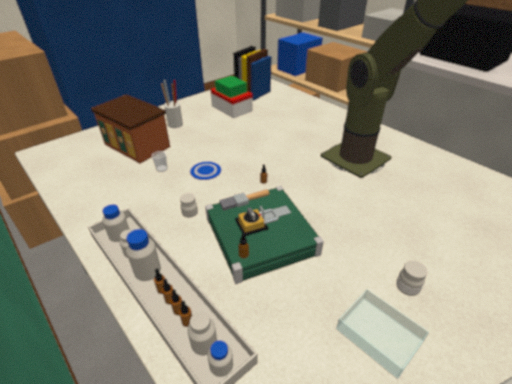

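View pics/side0.png

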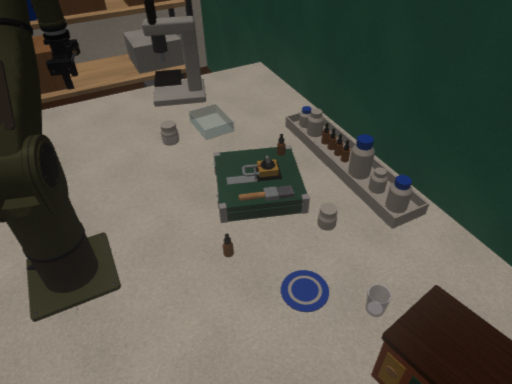

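Call:
play_rows(translation=[[-0.046,-0.035,0],[-0.046,-0.035,0],[-0.046,-0.035,0],[-0.046,-0.035,0],[-0.046,-0.035,0],[-0.046,-0.035,0],[-0.046,-0.035,0],[-0.046,-0.035,0],[-0.046,-0.035,0],[-0.046,-0.035,0],[-0.046,-0.035,0],[0,0,0]], delta_rot=[[0,0,0],[0,0,0],[0,0,0],[0,0,0],[0,0,0],[0,0,0],[0,0,0],[0,0,0],[0,0,0],[0,0,0],[0,0,0],[0,0,0]], grip=[1,1,1,1,1,1,1,1,1,1,1,1])

```text
clock: 2.7
tool_pos: [0.5513, 0.1072, 0.3024]
eef_rot: [0.125, 0.992, -0.001, 0.001]
contact_force: [0.2, 0.5, 0.0]
opening: 1.004
finger_force: 0.0
```

```bash
cat > h.py <<'E'
from plant import r
import cv2,numpy as np
from scipy.spatial.transform import Rotation as R
from scipy.optimize import least_squares
def st():
    s=r.get_state();q=R.from_quat(s["eef_rot"]);m=q.as_matrix()
    print("t %.2f"%s["clock"],"tcp",np.round(s["tool_pos"],4),"x",np.round(m[:,0],3),"z",np.round(m[:,2],3),"yaw_y %.2f"%np.degrees(np.arctan2(m[1,1],m[0,1])),"q",np.round(s["q"],2),"F",np.round(s["contact_force"],1),"M",np.round(s["moment"],2),"op %.3f ff %.1f"%(s["opening"],s["finger_force"]));return s,m
def rot(k):
    a=np.asarray(k["rotation"]);return R.from_quat(a).as_matrix() if a.size==4 else a
def ray(c,uv,k):  # world ray through a pixel
    K=np.asarray(k["intrinsics"]);p=np.array([(uv[0]-K[0,2])/K[0,0],(uv[1]-K[1,2])/K[1,1]])
    if c=="wrist":
        t=np.linalg.norm(p);d=np.r_[p/max(t,1e-9)*np.sin(t),np.cos(t)]
    else: d=np.r_[p,1]/np.linalg.norm(np.r_[p,1])
    return rot(k)@(d*[1,-1,-1])
def proj(c,X,k):
    K=np.asarray(k["intrinsics"]);p=(rot(k).T@(np.asarray(X,float)-k["eye"]).T).T*[1,-1,-1]
    if c=="wrist":
        h=np.linalg.norm(p[...,:2],axis=-1,keepdims=True);t=np.arctan2(h,p[...,2:]);n=p[...,:2]/np.maximum(h,1e-12)*t
    else: n=p[...,:2]/p[...,2:]
    return n*[K[0,0],K[1,1]]+K[:2,2]
def onz(c,uv,k,z):
    d=ray(c,uv,k);e=np.asarray(k["eye"]);return e+d*(z-e[2])/d[2]
def tri(obs): # [(c,uv,k)]
    A=np.zeros((3,3));b=np.zeros(3)
    for c,uv,k in obs:
        d=ray(c,uv,k);P=np.eye(3)-np.outer(d,d);A+=P;b+=P@np.asarray(k["eye"])
    return np.linalg.solve(A,b)
E
python3 - <<'E'
from h import *
s,m=st()
k=r.get_calibration("wrist");im=r.snapshot("wrist");cv2.imwrite("pics/w1.png",im)
print(np.round(k["eye"],3),np.round(rot(k),2).tolist(),np.round(k["intrinsics"],1).tolist())
for t in("lock","dial_grip","shackle_bar","staple","case","dropper_a","brush"):
    print(t,[(np.round(d["point"],3).tolist(),round(d["confidence"],2)) for d in r.look_for("wrist",t)[:2]])
E
```

```text
t 2.70 tcp [0.5513 0.1072 0.3024] x [-0.969  0.247 -0.003] z [ 0.002 -0.003 -1.   ] yaw_y 75.69 q [-0.12  0.61 -0.26  1.76  0.21  0.8   0.84] F [0.2 0.5 0. ] M [0.03 0.03 0.02] op 1.004 ff 0.0
[0.476 0.126 0.383] [[0.25, -0.93, -0.29], [0.97, 0.24, 0.08], [-0.0, -0.3, 0.96]] [[297.3, 0.0, 257.5], [0.0, 297.3, 190.2], [0.0, 0.0, 1.0]]
lock [([0.591, 0.075, 0.09], 0.9)]
dial_grip [([0.602, 0.068, 0.098], 0.97)]
shackle_bar [([0.544, 0.092, 0.079], 0.94)]
staple [([0.543, 0.099, 0.058], 0.96)]
case [([0.537, 0.101, 0.058], 0.94), ([0.388, -0.117, 0.038], 0.43)]
dropper_a [([0.389, -0.119, 0.037], 0.92), ([0.684, 0.142, 0.091], 0.76)]
brush [([0.547, -0.022, 0.079], 0.83)]
```

View pics/w1.png

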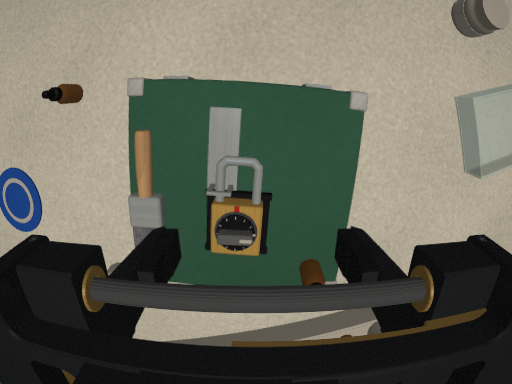

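Run:
```python
from h import *
k=r.get_calibration("wrist");im=cv2.imread("pics/w1.png")
for n,uv,z in[("c1",(129,79),.06),("c2",(367,93),.06),("bar",(241,160),.082),("legL",(221,196),.077),("legR",(259,203),.077),("dial",(237,231),.09),("bodyUL",(212,201),.09),("bodyUR",(263,202),.09)]: print(n,np.round(onz("wrist",uv,k,z),4))
a=onz("wrist",(129,79),k,.06);b=onz("wrist",(367,93),k,.06);print(np.degrees(np.arctan2(*(b-a)[1::-1]))-90,np.linalg.norm(b-a))
print(r.look_for("wrist","lock")[0])
sil=r.silhouettes("wrist","dial_grip");print(len(sil));
cv2.imwrite("pics/w1c.png",cv2.resize(im[140:270,170:310],None,fx=5,fy=4.5,interpolation=cv2.INTER_CUBIC))
for d in sil[:2]: ys,xs=np.nonzero(d["pixels"]);print(d["confidence"],xs.min(),xs.max(),ys.min(),ys.max(),cv2.minAreaRect(np.c_[xs,ys].astype(np.float32)))
```

```text
c1 [ 0.4066 -0.0025  0.06  ]
c2 [0.488 0.254 0.06 ]
bar [0.5272 0.1008 0.082 ]
legL [0.5615 0.069  0.077 ]
legR [0.5791 0.1074 0.077 ]
dial [0.6005 0.0776 0.09  ]
bodyUL [0.5608 0.0608 0.09  ]
bodyUR [0.5745 0.1128 0.09  ]
-17.58912834513383 0.2691312514881115
{'point': [0.5913, 0.0748, 0.0895], 'confidence': 0.9}
1
0.61 216 254 214 251 ((235.0, 232.5), (37.0, 38.0), 90.0)
```

View pics/w1c.png

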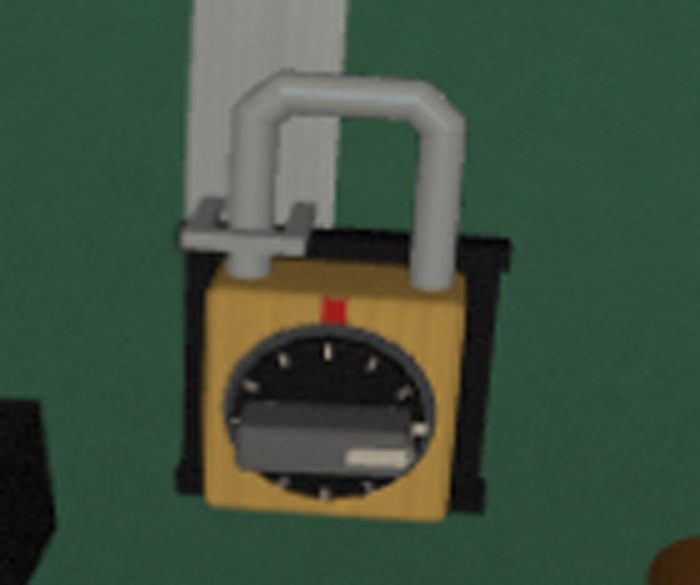

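Call:
play_rows(translation=[[-0.0275,-0.0085,0.04],[-0.0275,-0.0085,0.04],[0,0,0],[0,0,0],[0,0,0],[0,0,0],[0,0,0],[0,0,0],[0,0,0],[0,0,0],[0,0,0],[0,0,0]], delta_rot=[[0,0,0],[0,0,0],[0,0,-9.63],[0,0,-9.63],[0,0,-9.63],[0,0,-9.63],[0,0,-9.63],[0,0,-9.63],[0,0,-9.63],[0,0,-9.63],[0,0,-9.63],[0,0,0]], grip=[0,0,0,0,0,0,0,0,0,0,0,0])

```text
clock: 4.7
tool_pos: [0.5979, 0.0834, 0.2225]
eef_rot: [-0.594, 0.805, 0.0, -0.0]
contact_force: [-0.3, -0.4, -0.7]
opening: 0.5
finger_force: 0.0
```

Run:
```python
from h import *
s,m=st()
k=r.get_calibration("wrist");im=r.snapshot("wrist");cv2.imwrite("pics/w2.png",im)
for t in("lock","dial_grip","shackle_bar","staple"):
    print(t,[(np.round(d["point"],3).tolist(),round(d["confidence"],2)) for d in r.look_for("wrist",t)[:2]])
cv2.imwrite("pics/w2b.png",cv2.resize(im,(800,600),interpolation=cv2.INTER_CUBIC))
np.save("k2.npy",k,allow_pickle=True)
c=np.array([.5998,.0774,0]);x=np.array([.953,-.302,0]);y=np.array([.302,.953,0]);z=np.array([0,0,1])
for n,a in [("bar+y",.018*y+.1135*z),("bar-y",-.018*y+.1135*z),("body -x-y",-.03*x-.028*y+.091*z),("body +x-y",.03*x-.028*y+.091*z)]: print(n,np.round(proj("wrist",(c+a),k)*1.5625,0))
```

```text
t 4.70 tcp [0.5979 0.0834 0.2225] x [-0.295 -0.955 -0.   ] z [-0.  0. -1.] yaw_y 162.83 q [ 0.15  0.83 -0.66  1.69  0.65  0.85  2.04] F [-0.3 -0.4 -0.7] M [ 0.06  0.09 -0.02] op 0.500 ff 0.0
lock [([0.596, 0.069, 0.087], 0.78), ([0.56, 0.043, 0.059], 0.47)]
dial_grip [([0.606, 0.063, 0.095], 0.85)]
shackle_bar [([0.547, 0.087, 0.078], 0.75)]
staple [([0.567, 0.038, 0.06], 0.57)]
bar+y [392. 363.]
bar-y [392. 287.]
body -x-y [457. 253.]
body +x-y [329. 253.]
```

View pics/w2b.png

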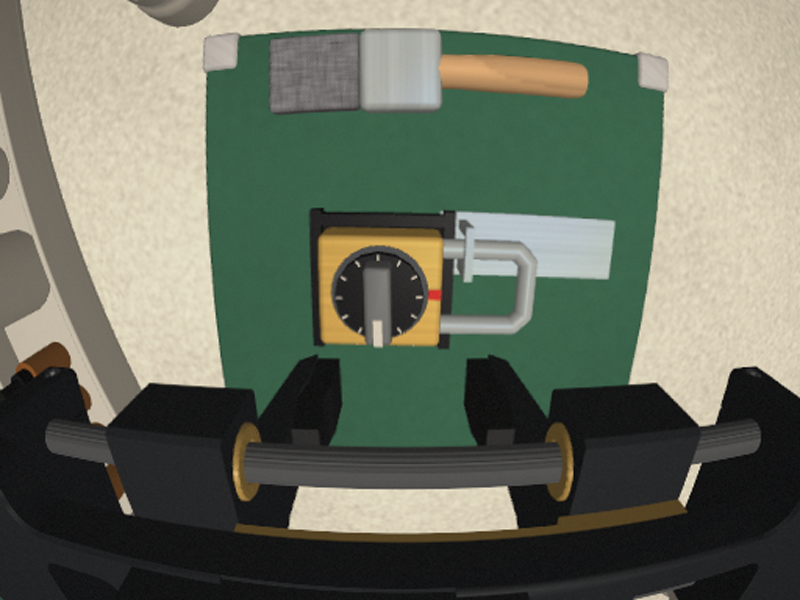

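```bash
cat > fit.py <<'E'
from h import *
k2=np.load("k2.npy",allow_pickle=True).item()
import pickle
E
python3 - <<'E'
from h import *
im=cv2.imread("pics/w2.png")
k2=np.load("k2.npy",allow_pickle=True).item()
# view 1 camera from its tool pose via k2's fixed mount
def T(p,q):
    M=np.eye(4);M[:3,:3]=R.from_quat(q).as_matrix();M[:3,3]=p;return M
s=r.get_state();M2=T(s["tool_pos"],s["eef_rot"]);C2=np.eye(4);C2[:3,:3]=rot(k2);C2[:3,3]=k2["eye"]
X=np.linalg.inv(M2)@C2;print("mount",np.round(X,3).tolist())
C1=T([.5513,.1072,.3024],[.125,.992,-.001,.001])@X
k1=dict(intrinsics=k2["intrinsics"],eye=C1[:3,3],rotation=C1[:3,:3]);print("eye1",C1[:3,3])
f=lambda u,v:np.array([170+u/5,140+v/4.5])
g=lambda u,v:np.array([u,v])/1.5625
L=[(-.03,-.028,.028),(-.03,.028,.028),(.03,.028,.028),(.03,-.028,.028)]
P1=[f(207,290),f(465,304),f(445,520),f(205,505),(129,79),(367,93)]
O1=L+[(-.16,-.135,-.003),(-.16,.135,-.003)]
P2=[g(442,347),g(318,345),g(668,55),g(205,36)]
O2=[L[1],L[2],(-.16,-.135,-.003),(.10,-.135,-.003)]
def world(p,O):
    return R.from_euler("z",p[3]).apply(O)+p[:3]
def res(p,w=(1,1)):
    return np.r_[w[0]*(proj("wrist",world(p,O1),k1)-P1).ravel(),w[1]*(proj("wrist",world(p,O2),k2)-P2).ravel()]
p0=[.6,.077,.063,-.307]
for w in((1,1),(1,0),(0,1)):
    o=least_squares(res,p0,args=(w,));print(w,np.round(o.x,4),np.degrees(o.x[3]))
    print(np.round(res(o.x).reshape(-1,2),1).tolist())
E
```

```text
mount [[-0.002, 0.956, 0.293, 0.077], [1.0, 0.002, 0.0, 0.001], [-0.001, 0.293, -0.956, -0.081], [0.0, 0.0, 0.0, 1.0]]
eye1 [0.47694079 0.12744221 0.38298711]
(1, 1) [ 0.6032  0.0684  0.0623 -0.3224] -18.469920209139076
[[-2.3, -1.0], [-1.0, -0.5], [-1.0, 1.1], [-2.3, 0.8], [-2.2, 0.2], [-1.5, 0.3], [-1.3, 1.4], [1.7, 0.9], [-1.0, 3.7], [0.7, 2.0]]
(1, 0) [ 0.6039  0.0701  0.061  -0.3227] -18.491842862021514
[[-0.4, -1.2], [0.8, -0.7], [0.6, 0.7], [-0.6, 0.5], [-0.3, 0.3], [-0.3, 0.7], [-1.7, 2.9], [1.9, 2.4], [-1.7, 5.9], [1.1, 4.3]]
(0, 1) [ 0.6025  0.0664  0.0648 -0.3187] -18.261900587353875
[[-4.8, -0.3], [-3.0, 0.1], [-2.8, 2.0], [-4.4, 1.8], [-5.2, 0.6], [-2.9, -0.5], [-0.7, 0.0], [1.3, -0.2], [-0.0, 0.4], [-0.8, -0.4]]
```

Call:
play_rows(translation=[[0.0127,-0.0095,0.02],[0,0,0],[0,0,0],[0,0,0],[0,0,0],[0,0,0],[0,0,0],[0,0,0],[0,0,0],[0,0,0],[0,0,0],[0,0,0],[0,0,0],[0,0,0],[0,0,0],[0,0,0],[0,0,0],[0,0,0],[0,0,0],[0,0,0]], delta_rot=[[0,0,0],[0,0,10.6],[0,0,10.6],[0,0,10.6],[0,0,10.6],[0,0,10.6],[0,0,10.6],[0,0,10.6],[0,0,10.6],[0,0,10.6],[0,0,10.6],[0,0,10.6],[0,0,10.6],[0,0,10.6],[0,0,10.6],[0,0,10.6],[0,0,10.6],[0,0,10.6],[0,0,1.0],[0,0,0]], grip=[0,0,0,0,0,0,0,0,0,0,0,0,0,0,0,0,0,0,0,0])

```text
clock: 7.45
tool_pos: [0.6032, 0.0678, 0.2021]
eef_rot: [0.81, 0.587, -0.001, 0.0]
contact_force: [-0.8, 0.9, -1.0]
opening: 0.501
finger_force: 0.0
```

Run:
```python
from h import *
s,m=st()
k=r.get_calibration("wrist");im=r.snapshot("wrist");cv2.imwrite("pics/w3.png",im);np.save("k3.npy",k,allow_pickle=True)
st()
for t in("lock","dial_grip","shackle_bar"):
    print(t,[(np.round(d["point"],3).tolist(),round(d["confidence"],2)) for d in r.look_for("wrist",t)[:2]])
W=lambda O:R.from_euler("z",-18.4,degrees=True).apply(O)+[.6032,.0684,.063]
O=[(-.03,.028,.028),(.03,.028,.028),(-.03,-.028,.028),(.03,-.028,.028),(0.006,.018,.0505),(-.006,.018,.0505),(.006,-.018,.0505),(-.006,-.018,.0505)]
uv=proj("wrist",W(O),k)
for i,(a,b) in enumerate(uv): cv2.drawMarker(im,(int(round(a)),int(round(b))),(255,0,255),cv2.MARKER_CROSS,5,1)
g=((uv[4:]).mean(0));tp=s["tool_pos"]+m[:,2]*.0505;print(g,proj("wrist",tp,k))
cv2.imwrite("pics/w3b.png",cv2.resize(im[130:330,130:396],(798,600),interpolation=cv2.INTER_CUBIC))
```

```text
t 7.45 tcp [0.6032 0.0678 0.2021] x [ 0.311  0.95  -0.001] z [-0.001 -0.001 -1.   ] yaw_y -18.14 q [-0.31  0.81  0.22  1.72 -0.26  0.64 -0.26] F [-0.8  0.9 -1. ] M [-0.06  0.08 -0.  ] op 0.501 ff 0.0
t 7.50 tcp [0.6032 0.0679 0.2023] x [ 0.312  0.95  -0.001] z [-0.001 -0.001 -1.   ] yaw_y -18.16 q [-0.31  0.81  0.22  1.72 -0.26  0.64 -0.26] F [0.4 0.3 0.6] M [-0.06  0.05 -0.  ] op 0.501 ff 0.0
lock []
dial_grip [([0.61, 0.07, 0.095], 0.82)]
shackle_bar [([0.546, 0.099, 0.077], 0.66), ([0.609, 0.07, 0.095], 0.29)]
[259.01254596 223.3736005 ] [259.66024571 255.85114701]
```

View pics/w3b.png

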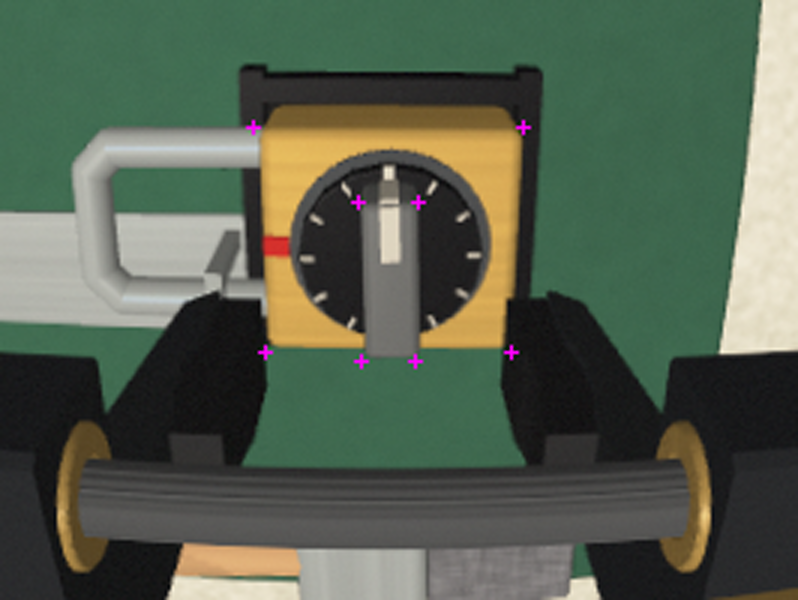

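Call:
play_rows(translation=[[0.0008,0.0003,0.019],[0,0,0.019],[0,0,0],[0,0,0],[0,0,0],[0,0,0],[0,0,0]], delta_rot=[[0,0,0],[0,0,0],[0,0,0],[0,0,0],[0,0,0],[0,0,0],[0,0,0]], grip=[0,0,0,-1,-1,-1,-1], squeeze=25)

```text
clock: 8.52
tool_pos: [0.6047, 0.0689, 0.1652]
eef_rot: [0.81, 0.586, 0.001, 0.001]
contact_force: [2.4, -0.7, -0.7]
opening: 0.132
finger_force: 25.0
```

```bash
python3 -c "
from h import *
st()"
```

```text
t 8.53 tcp [0.6047 0.0689 0.1652] x [0.314 0.95  0.001] z [ 0.002 -0.    -1.   ] yaw_y -18.28 q [-0.3   0.86  0.19  1.74 -0.28  0.57 -0.25] F [ 2.4 -0.7 -0.7] M [-0.25 -0.32  0.04] op 0.132 ff 25.0
```

Call:
play_rows(translation=[[0,0,0],[0,0,0],[0,0,0],[0,0,0],[0,0,0],[0,0,0],[0,0,0],[0,0,0],[0,0,0],[0,0,0],[0,0,0]], delta_rot=[[0,0,-10],[0,0,-10],[0,0,-10],[0,0,-10],[0,0,-10],[0,0,-10],[0,0,-10],[0,0,-10],[0,0,-10],[0,0,-1.5],[0,0,0]], grip=[-1,-1,-1,-1,-1,-1,-1,-1,-1,-1,-1])

```text
clock: 9.9
tool_pos: [0.6038, 0.0685, 0.1649]
eef_rot: [0.147, 0.989, -0.0, 0.0]
contact_force: [0.1, -0.9, 2.5]
opening: 0.135
finger_force: 25.0
```

```bash
python3 -c "
from h import *
st()"
```

```text
t 9.90 tcp [0.6038 0.0685 0.1649] x [-0.957  0.291 -0.   ] z [ 0.    -0.001 -1.   ] yaw_y 73.07 q [-0.06  0.85 -0.22  1.73  0.3   0.6   0.81] F [ 0.1 -0.9  2.5] M [-0.38  0.   -0.03] op 0.135 ff 25.0
```

Call:
play_rows(translation=[[0,0,0],[0,0,0],[0,0,-0.03],[0,0,-0.03],[0.0374,0.0025,0],[0.0374,0.0025,0],[0,0,0],[0,0,0],[0,0,0],[0,0,0],[0,0,0],[0,0,0],[0,0,0],[0,0,0],[0,0,0],[0,0,0]], delta_rot=[[0,0,0],[0,0,0],[0,0,0],[0,0,0],[0,0,0],[0,0,0],[0,0,10.2],[0,0,10.2],[0,0,10.2],[0,0,10.2],[0,0,10.2],[0,0,10.2],[0,0,10.2],[0,0,10.2],[0,0,10.2],[0,0,0]], grip=[0,0,0,0,0,0,-0.5,-0.5,-0.5,-0.5,-0.5,-0.5,-0.5,-0.5,-0.5,-0.5])

```text
clock: 11.9
tool_pos: [0.5334, 0.0961, 0.2246]
eef_rot: [0.811, 0.585, -0.0, 0.0]
contact_force: [0.6, 0.1, 0.2]
opening: 0.251
finger_force: 0.0
```

Run:
```python
from h import *
s,m=st()
k=r.get_calibration("wrist");im=r.snapshot("wrist");cv2.imwrite("pics/w4.png",im)
st()
for t in("dial_grip","shackle_bar"):
    print(t,[(np.round(d["point"],3).tolist(),round(d["confidence"],2)) for d in r.look_for("wrist",t)[:2]])
W=lambda O:R.from_euler("z",-18.4,degrees=True).apply(O)+[.604,.069,.063]
O=[(-.03,.028,.028),(.03,.028,.028),(-.03,-.028,.028),(-.08,.025,.014),(-.08,-.025,.014),(-.07,.015,.014),(-.07,-.015,.014),(-.042,-.02+.013,.029),(-.018,0,.0505),(.018,0,.0505)]
for a,b in proj("wrist",W(O),k): cv2.drawMarker(im,(int(round(a)),int(round(b))),(255,0,255),cv2.MARKER_CROSS,5,1)
a,b=proj("wrist",s["tool_pos"]+m[:,2]*(s["tool_pos"][2]-.077),k);cv2.drawMarker(im,(int(a),int(b)),(255,255,0),cv2.MARKER_CROSS,7,1)
cv2.imwrite("pics/w4b.png",cv2.resize(im[130:330,130:396],(798,600),interpolation=cv2.INTER_CUBIC))
```

```text
t 11.90 tcp [0.5334 0.0961 0.2246] x [ 0.316  0.949 -0.   ] z [-0. -0. -1.] yaw_y -18.45 q [-0.39  0.71  0.21  1.91 -0.26  0.56 -0.33] F [0.6 0.1 0.2] M [-0.09  0.1   0.05] op 0.251 ff 0.0
t 11.95 tcp [0.5335 0.096  0.2246] x [ 0.315  0.949 -0.   ] z [-0. -0. -1.] yaw_y -18.36 q [-0.39  0.71  0.21  1.91 -0.26  0.56 -0.33] F [-0.6 -1.   0.3] M [-0.08  0.1  -0.02] op 0.247 ff 0.0
dial_grip [([0.605, 0.071, 0.099], 0.66)]
shackle_bar [([0.548, 0.094, 0.08], 0.92)]
```

View pics/w4b.png

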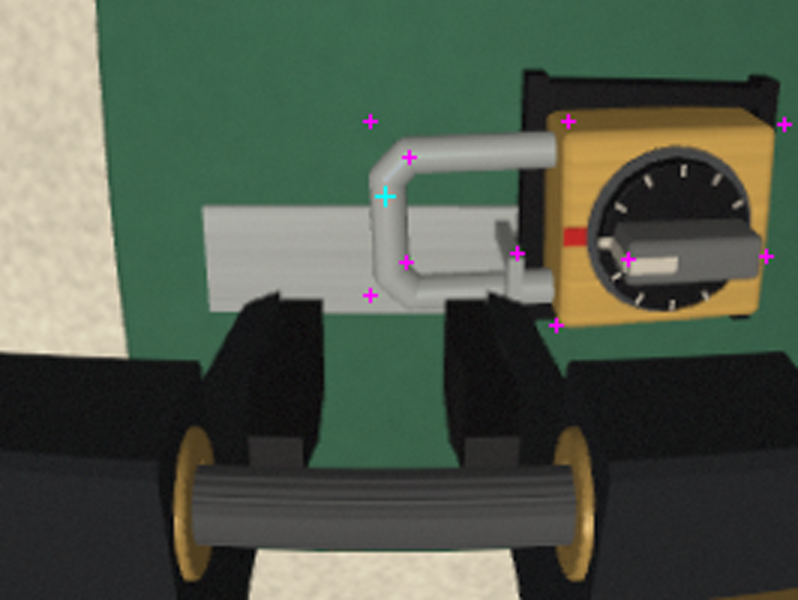

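Call:
play_rows(translation=[[-0.005,0.001,0],[0,0,0.04],[0,0,0.03],[0,0,0.011],[0,0,0.011],[0,0,0]], delta_rot=[[0,0,0],[0,0,0],[0,0,0],[0,0,0],[0,0,0],[0,0,0]], grip=[-0.58,-0.58,-0.58,-0.58,-0.58,-0.58])

```text
clock: 12.8
tool_pos: [0.533, 0.0904, 0.1327]
eef_rot: [0.812, 0.584, -0.0, -0.0]
contact_force: [-0.3, 0.4, 0.4]
opening: 0.213
finger_force: 0.0
```

```bash
python3 -c "
from h import *
st()"
```

```text
t 12.80 tcp [0.533  0.0904 0.1327] x [0.318 0.948 0.   ] z [-0.  0. -1.] yaw_y -18.57 q [-0.33  0.86  0.13  1.95 -0.3   0.35 -0.29] F [-0.3  0.4  0.4] M [-0.07  0.09  0.04] op 0.213 ff 0.0
```

No contact; close and see that the bar (10 mm) is between the pads.

Call:
play_rows(translation=[[0,0,0],[0,0,0],[0,0,0]], delta_rot=[[0,0,0],[0,0,0],[0,0,0]], grip=[-1,-1,-1], squeeze=20)

```text
clock: 13.18
tool_pos: [0.5334, 0.091, 0.1333]
eef_rot: [0.812, 0.584, 0.001, 0.0]
contact_force: [-0.3, 1.3, 2.4]
opening: 0.103
finger_force: 19.9
```

```bash
python3 -c "
from h import *
st()"
```

```text
t 13.18 tcp [0.5334 0.091  0.1333] x [0.318 0.948 0.001] z [ 0.001  0.001 -1.   ] yaw_y -18.53 q [-0.33  0.86  0.13  1.95 -0.3   0.35 -0.29] F [-0.3  1.3  2.4] M [0.23 0.09 0.11] op 0.103 ff 19.9
```

Call:
play_rows(translation=[[0,-0.004,0],[0,-0.004,0],[0,-0.004,0],[0,-0.004,0],[0,-0.004,0],[0,-0.004,0],[0,-0.004,0],[0,-0.001,0],[0,0,0],[0,0,0]], delta_rot=[[0,0,0],[0,0,0],[0,0,0],[0,0,0],[0,0,0],[0,0,0],[0,0,0],[0,0,0],[0,0,0],[0,0,0]], grip=[-1,-1,-1,-1,-1,-1,-1,-1,-1,-1])

```text
clock: 14.42
tool_pos: [0.5058, 0.0996, 0.1327]
eef_rot: [0.812, 0.584, 0.0, 0.0]
contact_force: [3.6, 0.4, 1.2]
opening: 0.104
finger_force: 19.9
```

```bash
python3 -c "
from h import *
s,m=st()
print(np.array(s['tool_pos'])-[.5334,.091,.1333],(np.array(s['tool_pos'])-[.5334,.091,.1333])@m)"
```

```text
t 14.43 tcp [0.5058 0.0996 0.1327] x [0.319 0.948 0.   ] z [ 0.001  0.    -1.   ] yaw_y -18.58 q [-0.36  0.84  0.12  2.03 -0.32  0.29 -0.3 ] F [3.6 0.4 1.2] M [-0.07 -0.64  0.13] op 0.104 ff 19.9
[-0.02761742  0.00860258 -0.00055992] [-0.00064639 -0.02891929  0.00054479]
```

Call:
play_rows(translation=[[0,0,0],[0,0,0],[0,0,-0.0475],[0,0,-0.0475],[0.001,0.05,0],[0.001,0.05,0],[0,0,0],[0,0,0],[0,0,0],[0,0,0],[0,0,0],[0,0,0],[0,0,0],[0,0,0],[0,0,0],[0,0,0]], delta_rot=[[0,0,0],[0,0,0],[0,0,0],[0,0,0],[0,0,0],[0,0,0],[0,0,-10],[0,0,-10],[0,0,-10],[0,0,-10],[0,0,-10],[0,0,-10],[0,0,-10],[0,0,-10],[0,0,-10],[0,0,0]], grip=[-0.58,-0.58,-0.58,-0.58,-0.58,0,0.8,0.8,0.8,0.8,0.8,0.8,0.8,0.8,0.8,0.8])

```text
clock: 16.42
tool_pos: [0.5999, 0.0694, 0.2271]
eef_rot: [0.162, 0.987, -0.0, -0.001]
contact_force: [-0.6, 0.4, -0.1]
opening: 0.901
finger_force: 0.0
```

Run:
```python
from h import *
s,m=st()
k=r.get_calibration("wrist");im=r.snapshot("wrist");cv2.imwrite("pics/w5.png",im)
for t in("dial_grip","shackle_bar"):
    print(t,[(np.round(d["point"],3).tolist(),round(d["confidence"],2)) for d in r.look_for("wrist",t)[:2]])
W=lambda O:R.from_euler("z",-18.5,degrees=True).apply(O)+[.604,.0688,.063]
O=[(-.03,.028,.028),(.03,.028,.028),(-.03,-.028,.028),(.03,-.028,.028),(-.108,0,.014),(-.103,.02,.014),(-.103,-.02,.014),(-.018,0,.0505),(.018,0,.0505)]
for a,b in proj("wrist",W(O),k): cv2.drawMarker(im,(int(round(a)),int(round(b))),(255,0,255),cv2.MARKER_CROSS,5,1)
cv2.imwrite("pics/w5b.png",cv2.resize(im[110:330,110:403],(798,600),interpolation=cv2.INTER_CUBIC))
```

```text
t 16.43 tcp [0.5999 0.0694 0.2271] x [-0.947  0.32   0.002] z [-0.003  0.    -1.   ] yaw_y 71.32 q [-0.06  0.76 -0.22  1.7   0.24  0.71  0.84] F [-0.6  0.4 -0.1] M [-0.03 -0.07 -0.04] op 0.901 ff 0.0
dial_grip [([0.602, 0.069, 0.098], 0.56)]
shackle_bar [([0.528, 0.095, 0.078], 0.64)]
```

View pics/w5b.png

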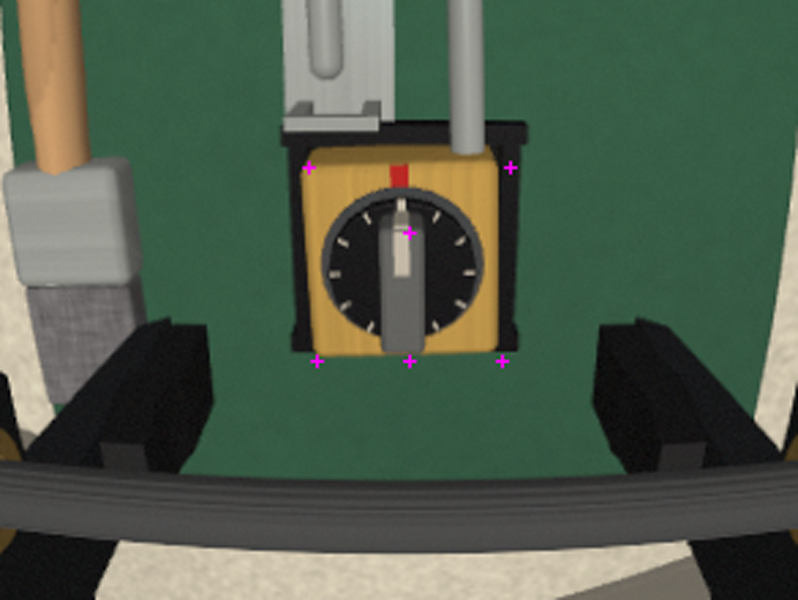

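Call:
play_rows(translation=[[0,0,0.045],[0,0,0.03],[0,0,0.01],[0,0,0.005],[0,0,0]], delta_rot=[[0,0,0],[0,0,0],[0,0,0],[0,0,0],[0,0,0]], grip=[0.7,0.7,0.7,0.7,0.7], squeeze=45)

```text
clock: 17.2
tool_pos: [0.6014, 0.0699, 0.1384]
eef_rot: [0.162, 0.987, 0.0, 0.001]
contact_force: [-0.2, -0.7, 0.5]
opening: 0.853
finger_force: 0.0
```

```bash
python3 -c "
from h import *
st()"
```

```text
t 17.20 tcp [0.6014 0.0699 0.1384] x [-0.948  0.319 -0.001] z [ 0.001  0.    -1.   ] yaw_y 71.41 q [-0.09  0.89 -0.18  1.74  0.28  0.53  0.8 ] F [-0.2 -0.7  0.5] M [-0.    0.01 -0.04] op 0.853 ff 0.0
```

Call:
play_rows(translation=[[0,0,0.002],[0,0,0],[0,0,0],[0,0,0],[0,0,0]], delta_rot=[[0,0,0],[0,0,0],[0,0,0],[0,0,0],[0,0,0]], grip=[0.7,-1,-1,-1,-1])

```text
clock: 17.82
tool_pos: [0.6009, 0.0694, 0.136]
eef_rot: [0.161, 0.987, -0.0, -0.0]
contact_force: [-0.5, -2.1, 3.4]
opening: 0.631
finger_force: 44.8
```

```bash
python3 -c "
from h import *
st()"
```

```text
t 17.82 tcp [0.6009 0.0694 0.136 ] x [-0.948  0.319 -0.   ] z [-0.    -0.001 -1.   ] yaw_y 71.41 q [-0.09  0.89 -0.18  1.75  0.28  0.53  0.8 ] F [-0.5 -2.1  3.4] M [-0.45  0.25 -0.01] op 0.631 ff 44.8
```

Call:
play_rows(translation=[[0,0,-0.006],[0,0,-0.01],[0,0,-0.02],[0,0,-0.025],[0,0,-0.025],[0,0,-0.02],[0,0,0]], delta_rot=[[0,0,0],[0,0,0],[0,0,0],[0,0,0],[0,0,0],[0,0,0],[0,0,0]], grip=[-1,-1,-1,-1,-1,-1,-1])

```text
clock: 18.7
tool_pos: [0.6015, 0.0702, 0.2433]
eef_rot: [0.161, 0.987, 0.001, 0.001]
contact_force: [0.7, -0.0, -4.6]
opening: 0.632
finger_force: 44.8
```

Run:
```python
from h import *
st()
for c in("scene","side"):
    r.snapshot(c);k=r.get_calibration(c)
    for d in r.silhouettes(c,"pad")[:1]:
        ys,xs=np.nonzero(d["pixels"]);(u,v),ax,an=cv2.fitEllipse(cv2.findContours(d["pixels"].astype(np.uint8),0,1)[0][0]);print(c,d["confidence"],u,v,ax,onz(c,(u,v),k,.004))
```

```text
t 18.70 tcp [0.6015 0.0702 0.2433] x [-0.948  0.318 -0.003] z [ 0.003  0.001 -1.   ] yaw_y 71.45 q [-0.06  0.74 -0.23  1.69  0.23  0.74  0.84] F [ 0.7 -0.  -4.6] M [-0.03 -0.07 -0.03] op 0.632 ff 44.8
scene 0.92 205.1645965576172 170.16526794433594 (17.099611282348633, 30.47239875793457) [ 0.50721631 -0.31573395  0.004     ]
side 0.61 304.4271545410156 290.8481140136719 (40.589691162109375, 48.377655029296875) [ 0.50238257 -0.32427986  0.004     ]
```

Call:
play_rows(translation=[[-0.0025,-0.015,0],[-0.0025,-0.03,0],[-0.0025,-0.04,0],[-0.0025,-0.04,0],[-0.0025,-0.04,0],[-0.0025,-0.04,0],[-0.0025,-0.04,0],[-0.0025,-0.04,0],[-0.0025,-0.04,0],[-0.0025,-0.04,0.005],[-0.0025,-0.024,0.007],[-0.0025,-0.012,0.005],[0,0,0],[0,0,0],[0,0,0]], delta_rot=[[0,0,0],[0,0,0],[0,0,0],[0,0,0],[0,0,0],[0,0,0],[0,0,0],[0,0,0],[0,0,0],[0,0,0],[0,0,0],[0,0,0],[0,0,0],[0,0,0],[0,0,0]], grip=[-1,-1,-1,-1,-1,-1,-1,-1,-1,-1,-1,-1,-1,-1,-1])

```text
clock: 20.78
tool_pos: [0.5024, -0.3185, 0.225]
eef_rot: [0.16, 0.987, 0.0, 0.0]
contact_force: [-0.8, -0.0, -4.7]
opening: 0.629
finger_force: 44.8
```

Run:
```python
from h import *
st()
a=r.snapshot("scene")[110:230,140:300];b=r.snapshot("side")[150:330,200:440]
st()
for t in("lock","shackle_bar","pad"):
  for c in("scene","side"): print(t,c,[(np.round(d["point"],3).tolist(),round(d["confidence"],2)) for d in r.look_for(c,t)[:1]])
cv2.imwrite("pics/end.png",np.hstack([cv2.resize(a,(400,300)),cv2.resize(b,(400,300))]))
```

```text
t 20.77 tcp [ 0.5024 -0.3185  0.225 ] x [-0.949  0.316 -0.   ] z [ 0.001  0.001 -1.   ] yaw_y 71.57 q [ 0.66  0.76 -0.3   1.73  0.31  0.7   1.44] F [-0.8 -0.  -4.7] M [-0.01 -0.04  0.02] op 0.629 ff 44.8
t 20.88 tcp [ 0.5022 -0.319   0.225 ] x [-0.948  0.317 -0.   ] z [ 0.  0. -1.] yaw_y 71.52 q [ 0.66  0.76 -0.3   1.73  0.31  0.7   1.44] F [ 0.7  1.2 -4.3] M [ 0.02 -0.03  0.04] op 0.633 ff 44.8
lock scene [([0.492, -0.294, 0.172], 0.52)]
lock side [([0.443, -0.302, 0.169], 0.6)]
shackle_bar scene [([0.435, -0.286, 0.17], 0.44)]
shackle_bar side [([0.428, -0.292, 0.17], 0.74)]
pad scene [([0.513, -0.312, 0.004], 0.92)]
pad side [([0.5, -0.326, 0.007], 0.76)]
```

View pics/end.png

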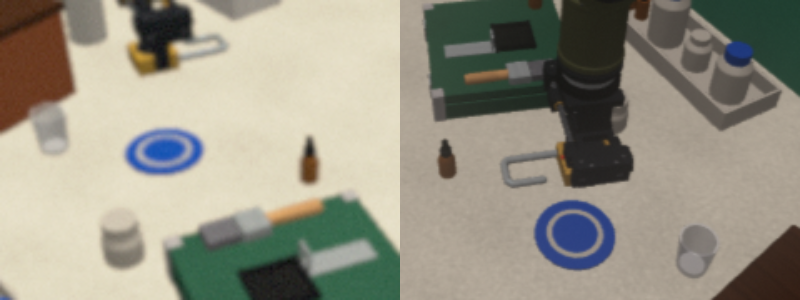

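The closing picture shows the lock held level at about (155,55) and (595,160), with the shackle out. The rest on the case is empty, and the brush, jar, bottle and beaker have not moved.

```bash
python3 -c "
from h import *
print(r.finish_job())"
```

```text
the job is handed in; nothing more can be done
None
```

The job is handed in at about 21 s of the 72 s: the dial is at the red mark, the shackle was pulled about 28 mm out, and the lock is held level with its underside about 15 cm above the middle of the pad; no verdict was returned.

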